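# Load bars into the clamping jig and wind its screw down two turns past the slack

### The job

Push every loose aluminium bar lying on or around the rubber mat fully home into a bore of the clamping jig, one bar to a bore, carrying each by its middle. Then take up the slack in the jig's handwheel and wind it clockwise until the clamp screw itself, not just the wheel, has turned two full turns, and let go. Leave everything else on the table where it is.

Things in the scene. Friction and masses are not known exactly. Their poses are not given: they have to be found in the camera images.
- jig: Fixed aluminium clamping jig, 170 x 210 mm, with three square bores in one upright face. Origin on the table under the middle bore's mouth, in the plane of that face; x axis level into the bores, z up. The block is 74 mm high; only the cross beam 78 to 112 mm behind the face and the wheel (rim from 33 mm behind it) are higher. Black flared collars stand 11 mm out of the face round the mouths.
- bore0_mouth (a point): Centre of the mouth of bore 0 in the plane of the jig's face, 50 mm above the table, bores 60 mm apart. Bore 24 x 24 mm, 140 mm deep, level, with a solid end; its flared collar widens the mouth by about 4 mm all round. x axis points into the bore.
- bore1_mouth (a point): Centre of the mouth of bore 1 in the plane of the jig's face, 50 mm above the table, bores 60 mm apart. Bore 24 x 24 mm, 140 mm deep, level, with a solid end; its flared collar widens the mouth by about 4 mm all round. x axis points into the bore.
- bore2_mouth (a point): Centre of the mouth of bore 2 in the plane of the jig's face, 50 mm above the table, bores 60 mm apart. Bore 24 x 24 mm, 140 mm deep, level, with a solid end; its flared collar widens the mouth by about 4 mm all round. x axis points into the bore.
- bore0_home (a point): Where the centre of a bar lies when it is fully home in bore 0: on the bore's axis 40 mm inside its mouth, the bar then standing 60 mm out of the face. x axis along the bore.
- bore1_home (a point): Where the centre of a bar lies when it is fully home in bore 1: on the bore's axis 40 mm inside its mouth, the bar then standing 60 mm out of the face. x axis along the bore.
- bore2_home (a point): Where the centre of a bar lies when it is fully home in bore 2: on the bore's axis 40 mm inside its mouth, the bar then standing 60 mm out of the face. x axis along the bore.
- bar0_center (a point): Centre of a plain square aluminium bar, 20 x 20 x 200 mm, about 0.22 kg, both ends alike; its x axis runs along the bar. Lies flat on the mat, this point 13 mm above the table. May be absent (None). Fits any bore, either end first. Carry it gripped within 30 mm of its centre until it is in a bore; the face then stops the gripper before the bar is home: regrip near the tail. Let go halfway it droops slightly.
- bar1_center (a point): Centre of a plain square aluminium bar, 20 x 20 x 200 mm, about 0.22 kg, both ends alike; its x axis runs along the bar. Lies flat on the mat, this point 13 mm above the table. May be absent (None). Fits any bore, either end first. Carry it gripped within 30 mm of its centre until it is in a bore; the face then stops the gripper before the bar is home: regrip near the tail. Let go halfway it droops slightly.
- bar2_center (a point): Centre of a plain square aluminium bar, 20 x 20 x 200 mm, about 0.22 kg, both ends alike; its x axis runs along the bar. Lies flat on the mat, this point 13 mm above the table. May be absent (None). Fits any bore, either end first. Carry it gripped within 30 mm of its centre until it is in a bore; the face then stops the gripper before the bar is home: regrip near the tail. Let go halfway it droops slightly.
- mat: Thin black rubber mat, 250 x 270 x 3 mm, fixed to the table; origin at the centre of its underside.
- wheel_axis (a point): Point on the upright axis of the jig's handwheel, just above its hub, 142 mm above the table and 95 mm behind the jig's face.
- handle_center (a point): Centre of the upright crank handle on the handwheel's rim, 165 mm above the table: a round steel sleeve 20 to 22 mm in diameter and 46 mm tall (142 to 188 mm above the table) that spins freely on its pin, 56 mm from the wheel's axis. The rim's top is 140 mm above the table; nothing else on the wheel is above 144 mm.
- wheel (a joint): Slack (backlash) of the handwheel: angle of the wheel relative to the screw, rad, clockwise from above positive. It turns easily from 0 to 3.0; at 3.0 the wheel picks the screw up clockwise, at 0 anticlockwise. The wheel's own angle is this plus screw. It starts somewhere in between.
- screw (a joint): Angle of the clamp screw, rad, clockwise from above positive, 6.283 a turn; starts at 0 (clamp fully open, against its stop), can go to 22. Stiff: about 8 N at the handle; stays where left. Lowers the steel platen under the cross beam 4 mm a turn. The white pointer on the cap in the wheel's middle turns with the screw: along the jig's +x axis at 0 and after each full turn.
- fin1: Bystander, to be left alone: red plastic fin on a small base plate, 90 x 50 mm, 56 mm high; origin at the centre of its underside.
- fin2: Bystander, to be left alone: red plastic fin like the other; origin at the centre of its underside.
- roller: Bystander, to be left alone: black rubber roller, 80 mm across, 34 mm high; origin at the centre of its underside.
- driver: Bystander, to be left alone: screwdriver with a black handle, 200 mm long; origin at the centre of its underside.
- cleaner: Bystander, to be left alone: orange bottle, 64 mm across, 170 mm high; origin at the centre of its underside.
- mug: Bystander, to be left alone: white mug, 80 mm across, 90 mm high; origin at the centre of its underside.
- spanner: Bystander, to be left alone: steel spanner, 180 mm long, lying flat; origin at the centre of its underside.
Things that resemble listed ones, but are neither listed nor needed, are in the scene too. Leave any purple look-alike of the part that bears bar0_center alone.

How it is judged:
On the way, in this order (a step that is already met when the one before it is completed fails the run):
1. every bar fully home in a bore (((distance between bar0_center and bore0_home below 0.008 m and angle between the x axis of bar0_center and the x axis of bore0_home, either way round below 0.08 rad) or (distance between bar0_center and bore1_home below 0.008 m and angle between the x axis of bar0_center and the x axis of bore1_home, either way round below 0.08 rad) or (distance between bar0_center and bore2_home below 0.008 m and angle between the x axis of bar0_center and the x axis of bore2_home, either way round below 0.08 rad)) and ((distance between bar1_center and bore0_home below 0.008 m and angle between the x axis of bar1_center and the x axis of bore0_home, either way round below 0.08 rad) or (distance between bar1_center and bore1_home below 0.008 m and angle between the x axis of bar1_center and the x axis of bore1_home, either way round below 0.08 rad) or (distance between bar1_center and bore2_home below 0.008 m and angle between the x axis of bar1_center and the x axis of bore2_home, either way round below 0.08 rad)) and ((distance between bar2_center and bore0_home below 0.008 m and angle between the x axis of bar2_center and the x axis of bore0_home, either way round below 0.08 rad) or (distance between bar2_center and bore1_home below 0.008 m and angle between the x axis of bar2_center and the x axis of bore1_home, either way round below 0.08 rad) or (distance between bar2_center and bore2_home below 0.008 m and angle between the x axis of bar2_center and the x axis of bore2_home, either way round below 0.08 rad))), for 0.2 s.
2. the slack is taken up and the clamp screw has begun to turn (value of joint screw above 0.5 rad), for 0.1 s.
At the end, for the whole second after the job is handed in: Every bar present is home in a bore (centre within 8 mm of the home point, along the bore within 0.08 rad) and at rest; the clamp screw stands two full turns from its start, 12.57 rad within 0.5 rad, and the wheel is at rest (all of step 1 and linear speed of each of bar0, bar1, bar2 below 0.02 m/s and value of joint screw between 12.066 and 13.066 rad and velocity of joint screw below 0.05 rad/s and velocity of joint wheel below 0.1 rad/s); the robot touches nothing.
It fails at once if a bar carried by its end instead of its middle (contact force between the fingers and bar0 above 3 N and distance between the grasp point and bar0_center above 0.045 m and height (world z) of bar0_center above 0.04 m and x of bar0_center in the frame of jig below -0.1 m).
It fails at once if a bar carried by its end instead of its middle (contact force between the fingers and bar1 above 3 N and distance between the grasp point and bar1_center above 0.045 m and height (world z) of bar1_center above 0.04 m and x of bar1_center in the frame of jig below -0.1 m).
It fails at once if a bar carried by its end instead of its middle (contact force between the fingers and bar2 above 3 N and distance between the grasp point and bar2_center above 0.045 m and height (world z) of bar2_center above 0.04 m and x of bar2_center in the frame of jig below -0.1 m).
It fails at once if something else on the table moved (distance of any of fin1, fin2, roller, driver, cleaner, mug, spanner from where it was at the start of the episode above 0.03 m).
Of bar0, bar1, bar2 only 2 to 3 are there at a start; the rules pass over those that are not, and their reading is None.
At some moment in a run one of bar0, bar1, bar2 may be knocked a few centimetres aside while the robot is not near it.
Once in a run the grip may slacken for a moment while it holds something.
It also fails if it takes over 210 s, if anything falls off the work surface, if the arm or the gripper's body presses on something with over 40 N, if the wrist force passes 120 N, or if a joint passes its speed limit or range.

### The arm

A 6-joint arm with a two-finger parallel gripper is mounted at the origin on the work surface. World frame = base frame: x ahead of the robot, y to its left, z up, the work surface at z = 0. Lengths are in m, angles in rad, forces in N, time in s.
With the tool pointing down it reaches from about 0.325 to 0.9 m from the base axis. Payload 3.5 kg.
Tool frame: the origin (TCP) lies midway between the tips of the shut fingers; the grasp point (between the pads) lies 19 mm behind it; z points along the fingers, y is the direction in which the jaws open and shut (so a half turn about z gives the same grasp; the last joint's range is limited). The gripper opens to 85 mm and grips with 20 to 120 N. Pads are 22 mm wide; open, the fingers measure 114 mm over their backs; the gripper's body (76 mm by 85 mm) begins 54 mm behind the grasp point. The pads swing forward as they close: fully open they stand 13 mm farther back than shut.
Start: joints at [1.232, 0.276, -0.026, 1.268, 0, 1.467], TCP at [0.146, 0.608, 0.231] pointing down, gripper open.
Joint ranges: [-3.12, 3.12], [-0.85, 1.88], [-1.08, 1.24], [-1.95, 2.15], [-1.57, 1.53], [-3.14, 3.14]. Speed limits (rad/s): [2.57, 2.57, 3.14, 3.14, 3.14, 3.14].

### API

Orientations are given as a unit quaternion [x, y, z, w].
In Python, from workcell import env gives the robot as it stands. The module is installed in compiled form; this text tells all that it offers. Calls block until the motion is done:
- env.reach(position, orientation): joint-space move of the TCP to a pose.
- env.line_to(position, frame=None, rate=0.15, f_stop=None): straight line of the TCP; frame=None keeps the orientation; rate is the mean speed in m/s. With f_stop (N) it stops when the force on the tool has changed by that much, and returns True; else False.
- env.movej(angles): joint-space move.
- env.grip(opening, effort=None): finger opening in m; effort is the grip in N (None keeps the last); returns when the fingers have stopped.
- env.wait(seconds).
- env.inverse_kinematics(position, orientation): joint angles nearest the present ones, or None.
- env.snapshot(name): name is "side" or "top" or "wrist"; returns a dict with "pixels" (480x640x3 uint8, blue, green, red), "fx", "fy", "cx", "cy" (pixels), "R" (3x3) and "t" (3): a world point X has camera coordinates R X + t; the wrist camera has in their place "mount" (4x4, takes a point from camera to tool coordinates, whose origin is the TCP and whose axes are the flange's). Camera axes: x right, y down, z forward; pixel columns grow to the right and rows downward; lengths in m; the calibration is good to about 2 mm. The wrist camera is an equidistant fisheye: a pixel r from the principal point sees the ray r / f radians off the axis. A picture is of the moment at which its call begins: read the wrist's pose just before it. There is no depth.
A pose or a line that the arm cannot do raises env.IKError and nothing moves.
- env.close_job(): hands the job in, once; it reports no verdict.
Readings, each from a call of its own:
- env.current_time(): time.
- env.current_joint_pos(): joint angles.
- env.current_joint_vel(): joint speeds.
- env.current_joint_torque(): joint torques, N m.
- env.current_tool_pos(): TCP position.
- env.current_ee_rot(): TCP orientation.
- env.current_wrist_force(): force on the tool from outside, world axes, zero at the start.
- env.current_moment(): the same for the moment, N m.
- env.current_width(): finger opening in m.
Only numpy, scipy, OpenCV 4.12 (cv2) and the standard library are available. Lean on these libraries where they do the work, as an engineer would, in place of code of your own. Each camera call takes 0.05 s, during which the arm holds its last target.

## Working session

There is one attempt and no reset: what is moved stays moved. The work goes in short steps, each a Python script; the robot and the scene stay as the last script left them, time stands still between calls to the robot, and variables do not carry over. Pictures are saved under pics/ and viewed, and the job is handed in when it is done.

```bash
mkdir -p pics; ls; cat > h.py <<'E'
import numpy as np, cv2
from workcell import env
from scipy.spatial.transform import Rotation as Rn
def snap(name,fn=None):
    s=env.snapshot(name)
    if fn: cv2.imwrite('pics/'+fn,s['pixels'])
    return s
def topix(s,X):
    c=np.array(s['R'])@np.array(X)+np.array(s['t']); return s['fx']*c[0]/c[2]+s['cx'],s['fy']*c[1]/c[2]+s['cy']
def ray(s,u,v,z):
    R=np.array(s['R']);t=np.array(s['t']);C=-R.T@t
    d=R.T@np.array([(u-s['cx'])/s['fx'],(v-s['cy'])/s['fy'],1]); return C+d*(z-C[2])/d[2]
E
python3 - <<'E'
from h import *
for n in ['side','top','wrist']:
    s=snap(n,n+'0.png'); print(n,{k:(np.round(v,4).tolist() if k!='pixels' else v.shape) for k,v in s.items()})
print(env.current_time(),env.current_tool_pos(),env.current_ee_rot(),env.current_width())
E
```

```text
pics
side {'pixels': (480, 640, 3), 'fx': 590.9319, 'fy': 590.9319, 'cx': 318.097, 'cy': 239.9288, 'R': [[0.9878, -0.1544, -0.0199], [-0.102, -0.5455, -0.8319], [0.1176, 0.8238, -0.5546]], 't': [-0.5141, 0.1651, 1.866]}
top {'pixels': (480, 640, 3), 'fx': 514.2169, 'fy': 514.2169, 'cx': 323.9398, 'cy': 239.4638, 'R': [[0.0106, -0.9998, -0.019], [-0.9853, -0.0072, -0.1706], [0.1704, 0.0205, -0.9852]], 't': [0.0338, 0.5305, 1.338]}
wrist {'pixels': (480, 640, 3), 'fx': 371.6483, 'fy': 371.6483, 'cx': 316.7069, 'cy': 233.8534, 'mount': [[-0.0002, -0.9516, -0.3074, 0.0788], [1.0, 0.0001, -0.0008, 0.0018], [0.0008, -0.3074, 0.9516, -0.1433], [0.0, 0.0, 0.0, 1.0]]}
0.15 [0.14580231 0.60713436 0.23041725] [ 1.17607638e-01  9.93059762e-01 -8.43954152e-04 -1.99331342e-04] 0.0857456918092007
```

View pics/top0.png

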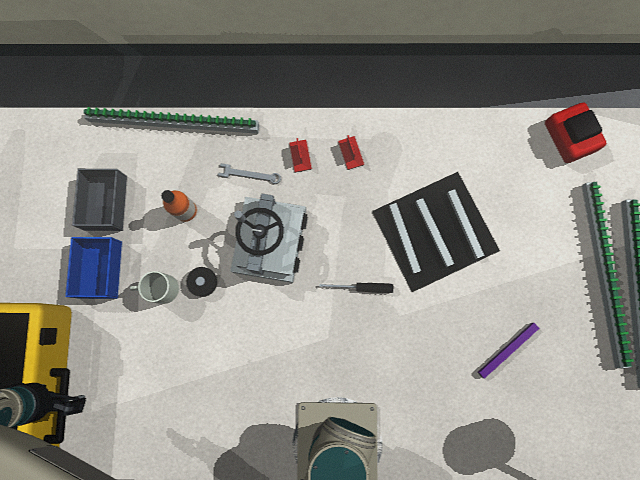

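View pics/side0.png

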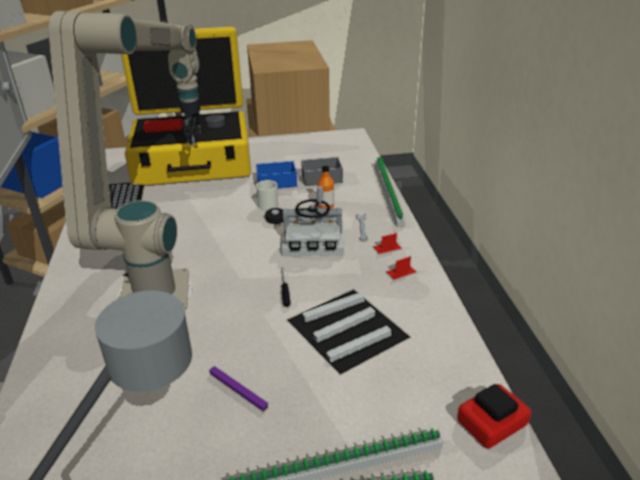

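View pics/wrist0.png

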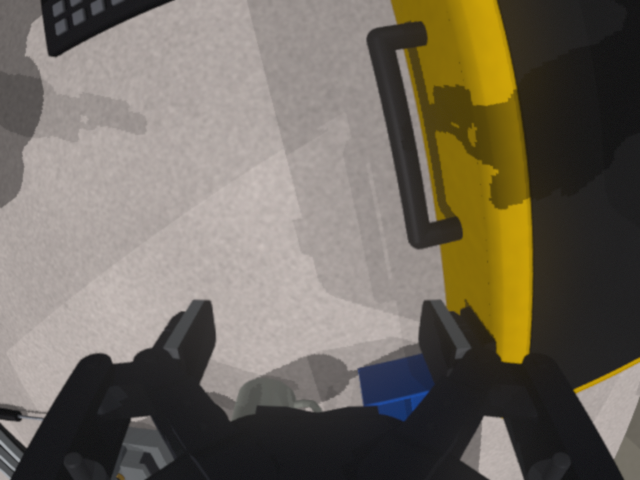

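Candidates for the bars are three silver bars on the mat at top (405,237), (434,232) and (467,223). The purple bar at (508,350) is the look-alike, so I leave it. The jig is at (270,238), with its bores facing right in the image (-y).

```bash
python3 - <<'E'
import cv2
i=cv2.imread('pics/top0.png')
cv2.imwrite('pics/t0a.png',cv2.resize(i[165:300,365:505],None,fx=4.2,fy=4.2,interpolation=cv2.INTER_CUBIC))
cv2.imwrite('pics/t0b.png',cv2.resize(i[185:290,220:330],None,fx=5,fy=5,interpolation=cv2.INTER_CUBIC))
i=cv2.imread('pics/side0.png')
cv2.imwrite('pics/s0b.png',cv2.resize(i[190:270,260:370],None,fx=7,fy=7,interpolation=cv2.INTER_CUBIC))
E
```

```text
(no output)
```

View pics/t0a.png

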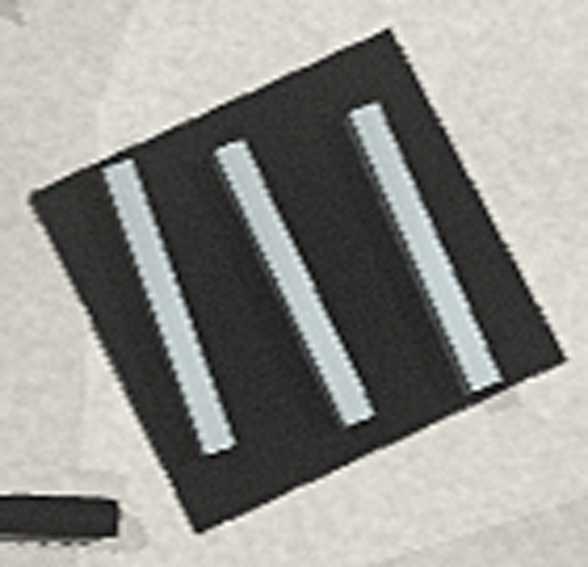

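View pics/t0b.png

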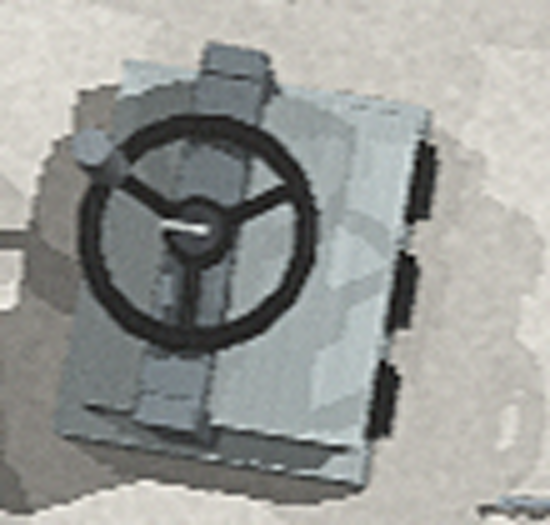

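View pics/s0b.png

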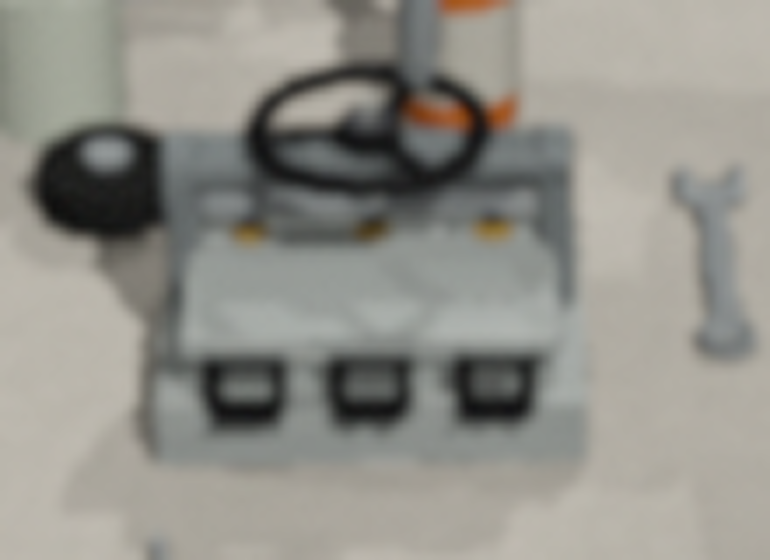

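```bash
cat >> h.py <<'E'
def bars(s,z=0.023,roi=(165,300,365,505)):
    p=s['pixels'].astype(int); m=(p.min(2)>150).astype(np.uint8)
    hull=None
    r0,r1,c0,c1=roi; mm=np.zeros_like(m); mm[r0:r1,c0:c1]=m[r0:r1,c0:c1]
    n,l,st,ce=cv2.connectedComponentsWithStats(mm,connectivity=4)
    out=[]
    for k in range(1,n):
        if 500<st[k,4]<1500:
            ys,xs=np.where(l==k)
            W=np.array([ray(s,x,y,z)[:2] for x,y in zip(xs,ys)]).astype(np.float32)
            b=cv2.minAreaRect(W); bx=cv2.boxPoints(b); 
            e=[bx[1]-bx[0],bx[2]-bx[1]]; e=max(e,key=np.linalg.norm)
            a=np.arctan2(e[1],e[0]); a=(a+np.pi/2)%np.pi-np.pi/2
            out.append((W.mean(0).tolist(),b[0],b[1],a,st[k,4],ce[k].tolist()))
    return out
E
python3 - <<'E'
from h import *
s=snap('top')
print(-s['R'].T@s['t'])
for b in bars(s): print(b)
f=lambda x,y,z:np.round(ray(s,220+x/5,185+y/5,z),4)
print('wheel',f(198,233,.14),'handle',f(97,150,.188))
print('collars',[f(*p,.064) for p in [(425,180),(403,290),(384,400)]])
print('front edge',f(432,105,.074),f(365,487,.074), 'rim l/r/t/b',[f(*p,.14) for p in [(80,233),(317,233),(198,114),(198,352)]])
print('beam',f(240,60,.1),f(170,400,.1))
d=snap('side'); 
g=lambda x,y,z:np.round(ray(d,260+x/7,190+y/7,z),4)
print('mouths',[g(*p,.05) for p in [(245,388),(370,388),(496,385)]])
print(-d['R'].T@d['t'])
E
```

```text
[0.29428245 0.01014718 1.40929185]
([0.5813873410224915, -0.3490259647369385], (0.5829765796661377, -0.3485376238822937), (0.19853059947490692, 0.02052970603108406), np.float32(0.38004804), np.int32(532), [465.9266917293233, 223.59774436090225])
([0.5568058490753174, -0.2637021839618683], (0.5586320757865906, -0.2632567882537842), (0.19918668270111084, 0.02061605453491211), np.float32(0.4168924), np.int32(528), [434.85795454545456, 232.20833333333334])
([0.5404148101806641, -0.18142291903495789], (0.5416783094406128, -0.18136855959892273), (0.198187455534935, 0.02071988582611084), np.float32(0.32638967), np.int32(527), [404.7362428842505, 237.91081593927893])
wheel [0.5328 0.1988 0.14  ] handle [0.5646 0.2424 0.188 ]
collars [array([0.5768, 0.0893, 0.064 ]), array([0.5171, 0.1   , 0.064 ]), array([0.4582, 0.109 , 0.064 ])]
front edge [0.6156 0.0857 0.074 ] [0.4114 0.1172 0.074 ] rim l/r/t/b [array([0.5324, 0.2585, 0.14  ]), array([0.5332, 0.1388, 0.14  ]), array([0.5943, 0.2008, 0.14  ]), array([0.4723, 0.1969, 0.14  ])]
beam [0.633  0.1856 0.1   ] [0.4529 0.2164 0.1   ]
mouths [array([0.4597, 0.1067, 0.05  ]), array([0.5186, 0.0957, 0.05  ]), array([0.5783, 0.0872, 0.05  ])]
[ 0.3052194  -1.52655012  1.16193568]
```

```bash
cat >> h.py <<'E'
JO=np.array([0.5176,0.1052]); JA=np.arctan2(.986,.164)
JX=np.array([np.cos(JA),np.sin(JA)]); JY=np.array([-JX[1],JX[0]])
def jig(x,y,z): 
    p=JO+x*JX+y*JY; return [float(p[0]),float(p[1]),float(z)]
def tojig(p): d=np.array(p[:2])-JO; return np.array([d@JX,d@JY])
def q(yaw): return (Rn.from_euler('z',yaw)*Rn.from_euler('x',np.pi)).as_quat()
QJ=q(JA-np.pi)
def st(msg=''):
    print(msg,'t%.1f'%env.current_time(),'tcp',np.round(env.current_tool_pos(),4),'jig',np.round(tojig(env.current_tool_pos()),4),'F',np.round(env.current_wrist_force(),1),'w %.4f'%env.current_width())
E
python3 - <<'E'
from h import *
s=snap('top'); B=bars(s); b=B[2]; print(b[1],b[3])
yaw=b[3]-np.pi; c=b[1]
env.grip(0.05,60)
env.reach([c[0],c[1],0.12],q(yaw)); st()
print(env.current_joint_pos())
w=snap('wrist','w1.png')
E
```

```text
(0.5416755080223083, -0.18135781586170197) 0.32596445
 t3.9 tcp [ 0.5419 -0.1808  0.1201] jig [-0.2781 -0.0709] F [ 0.3 -0.7  0.7] w 0.0500
[-4.35192885e-01  2.64067483e-01 -2.89530401e-01  1.01706098e+00
  1.81726636e-04 -7.62135451e-01]
```

View pics/w1.png

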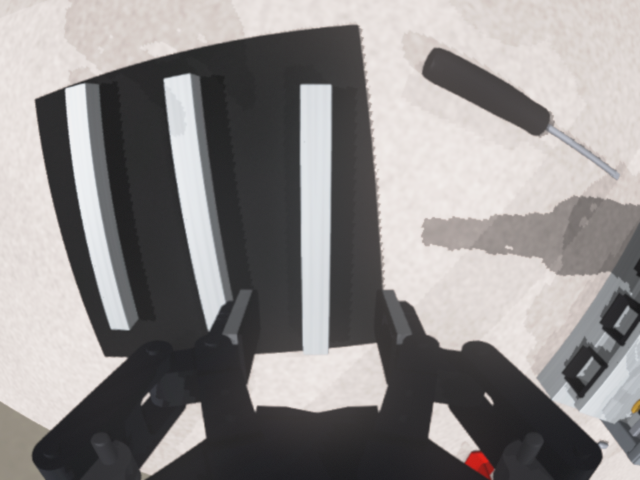

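The view shows the right-hand bar at px (316,220), centred between the fingers and aligned with them. I'll descend and grip.

```bash
python3 - <<'E'
from h import *
p=env.current_tool_pos()
hit=env.line_to([0.5417,-0.1813,0.006],rate=0.08,f_stop=12); st('down %s'%hit)
env.grip(0.0,70); st('grip')
env.line_to([0.5417,-0.1813,0.10],rate=0.1); st('up')
s=snap('top','t2.png');w=snap('wrist','w2.png')
E
```

```text
down False t5.5 tcp [ 0.5422 -0.1815  0.0066] jig [-0.2788 -0.0714] F [ 0.4  0.  -1.1] w 0.0498
grip t5.9 tcp [ 0.5421 -0.1816  0.0066] jig [-0.2789 -0.0713] F [-0.2 -1.2  4. ] w 0.0183
up t7.0 tcp [ 0.541  -0.181   0.0991] jig [-0.2785 -0.07  ] F [ 0.2 -0.3 -2.2] w 0.0185
```

View pics/w2.png

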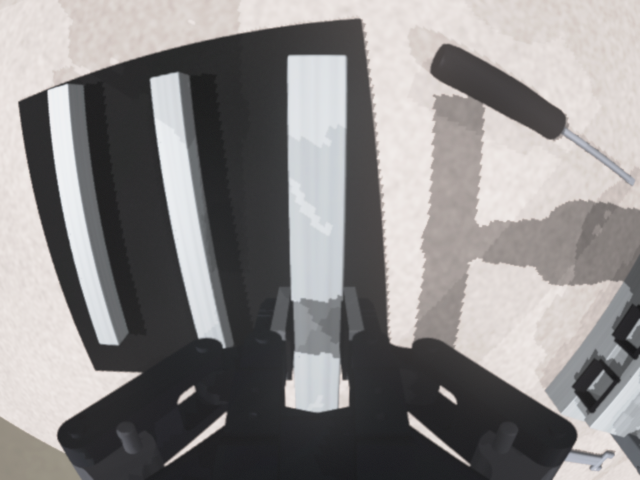

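The bar is held level at px (317,230). Next, move to the pre-insert pose at the middle bore.

```bash
python3 - <<'E'
from h import *
env.reach(jig(-0.17,0,0.10),QJ); st('pre')
env.line_to(jig(-0.15,0,0.0440),rate=0.1); st('low'); print(env.current_joint_pos().round(2))
w=snap('wrist','w3.png'); snap('side','s3.png');t=snap('top','t3.png')
i=cv2.imread('pics/s3.png');cv2.imwrite('pics/s3b.png',cv2.resize(i[200:300,250:370],None,fx=6,fy=6,interpolation=cv2.INTER_CUBIC))
i=cv2.imread('pics/t3.png');cv2.imwrite('pics/t3b.png',cv2.resize(i[180:300,230:400],None,fx=4.5,fy=4.5,interpolation=cv2.INTER_CUBIC))
E
```

```text
pre t7.9 tcp [ 0.4902 -0.0628  0.1   ] jig [-0.1702 -0.0005] F [ 1.1 -0.8 -1.8] w 0.0181
low t8.7 tcp [ 0.4935 -0.043   0.0442] jig [-0.1502 -0.0005] F [ 0.   0.6 -2. ] w 0.0185
[-0.22  0.23 -0.53  0.81 -0.   -1.62]
```

View pics/s3b.png

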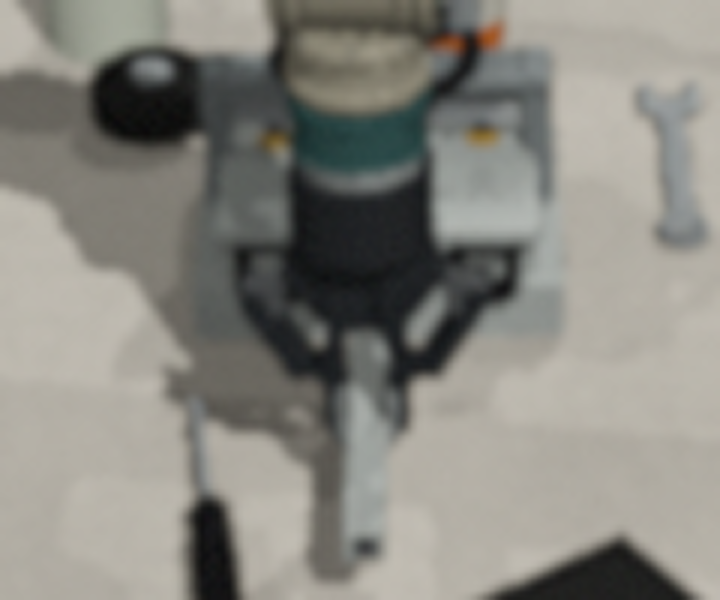

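View pics/t3b.png

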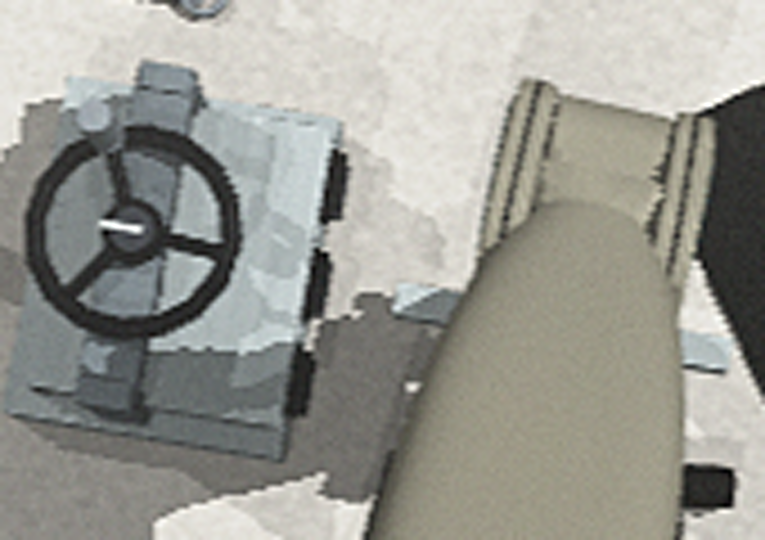

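The wheel handle has turned about 35° clockwise by itself, so I'll watch it. In the top crop, the bar axis from (705,350) to (400,300) extends to (318,286), which is the middle collar. Next: insert.

```bash
python3 - <<'E'
from h import *
for x in [-0.12,-0.10,-0.08,-0.06,-0.045,-0.034]:
    h=env.line_to(jig(x,0.0005,0.0440),rate=0.06,f_stop=12); st(h)
    if h: break
E
```

```text
False t9.5 tcp [ 0.4974 -0.0128  0.0439] jig [-0.1197  0.0006] F [-0.2  0.  -3.6] w 0.0182
False t9.9 tcp [0.5007 0.0069 0.044 ] jig [-0.0997  0.0005] F [ 0.2  0.2 -1.6] w 0.0181
False t10.4 tcp [0.5049 0.0272 0.0442] jig [-0.079  -0.0003] F [ 2.9  1.8 -2.9] w 0.0185
False t10.9 tcp [0.5081 0.0469 0.0442] jig [-0.059  -0.0002] F [ 3.4  1.7 -3.7] w 0.0186
False t11.3 tcp [0.5106 0.0612 0.0442] jig [-0.0446 -0.0003] F [ 5.1  0.6 -4.6] w 0.0181
False t11.7 tcp [0.5124 0.0717 0.0442] jig [-0.0339 -0.0004] F [ 4.3 -0.5 -2.8] w 0.0185
```

```bash
cat >> h.py <<'E'
def home(jy,z=0.0440):
    # after bar in to grasp x~-0.034
    env.grip(0.042); st('open')
    env.line_to(jig(-0.106,jy,z-0.004),rate=0.12); st('back')
    env.grip(0.0,70); st('regrip')
    for x in [-0.085,-0.065,-0.05,-0.04,-0.034,-0.028,-0.023]:
        h=env.line_to(jig(x,jy,z),rate=0.06,f_stop=15); st(h)
        if h: break
E
python3 - <<'E'
from h import *
home(-0.0005)
snap('side','s4.png');t=snap('top','t4.png')
i=cv2.imread('pics/s4.png');cv2.imwrite('pics/s4b.png',cv2.resize(i[200:300,250:370],None,fx=6,fy=6,interpolation=cv2.INTER_CUBIC))
i=cv2.imread('pics/t4.png');cv2.imwrite('pics/t4b.png',cv2.resize(i[180:300,230:400],None,fx=4.5,fy=4.5,interpolation=cv2.INTER_CUBIC))
E
```

```text
open t12.0 tcp [0.5103 0.0718 0.0437] jig [-0.0341  0.0018] F [ 0.2  1.  -0.3] w 0.0422
back t12.8 tcp [0.5007 0.0007 0.04  ] jig [-0.1058 -0.0005] F [ 0.5 -0.   0.5] w 0.0420
regrip t13.1 tcp [0.5009 0.0011 0.0402] jig [-0.1055 -0.0006] F [-0.  -0.2  0.8] w 0.0184
False t13.6 tcp [0.5041 0.0223 0.0437] jig [-0.084  -0.0003] F [ 2.   2.  -5.3] w 0.0183
False t14.1 tcp [0.5075 0.042  0.0439] jig [-0.064  -0.0004] F [ 0.3  2.3 -4.6] w 0.0180
False t14.5 tcp [0.51   0.0564 0.0441] jig [-0.0494 -0.0006] F [-0.1  0.1 -3. ] w 0.0180
False t14.8 tcp [0.5118 0.0656 0.0443] jig [-0.04   -0.0007] F [-0.1 -2.   0.2] w 0.0181
False t15.0 tcp [0.5128 0.0712 0.0444] jig [-0.0343 -0.0009] F [-0.8 -4.5  1.5] w 0.0181
False t15.3 tcp [0.5139 0.0767 0.0445] jig [-0.0287 -0.001 ] F [-1.1 -5.4  2.8] w 0.0179
False t15.5 tcp [0.5138 0.0768 0.0445] jig [-0.0286 -0.0009] F [ -2.4 -19.1   5.9] w 0.0183
```

View pics/s4b.png

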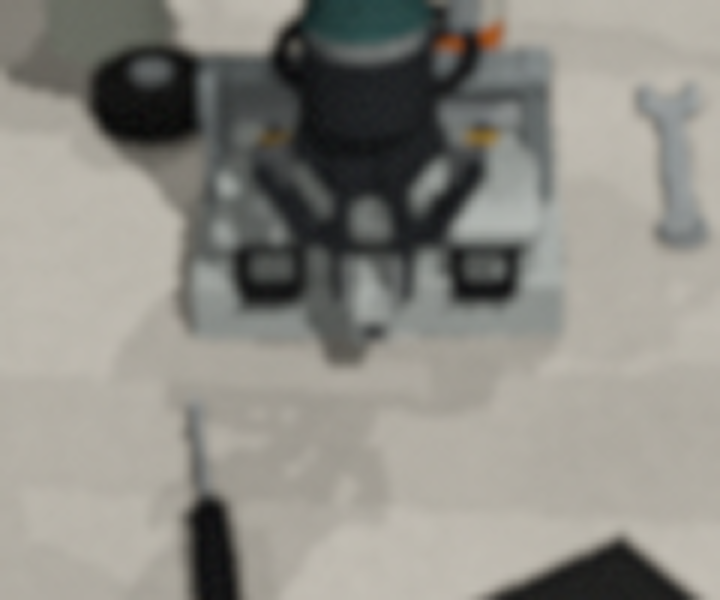

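View pics/t4b.png

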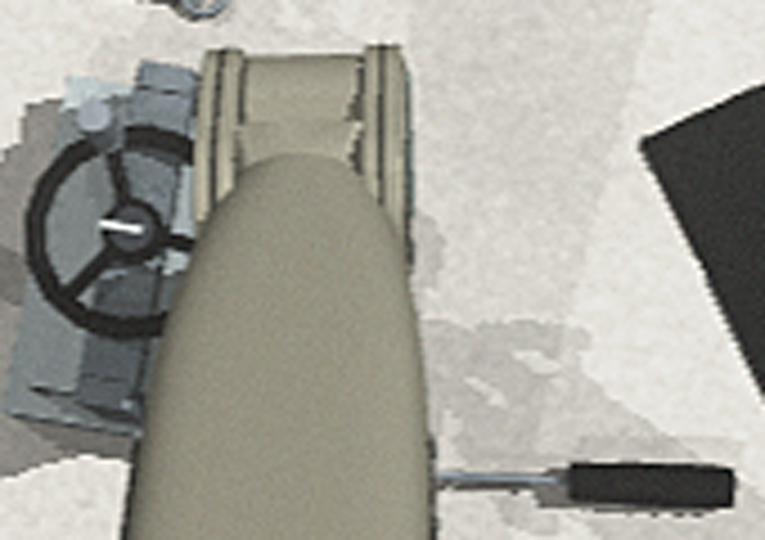

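The stall at grasp x = -0.0286 with 19 N along the bore means the bar is against the bore end, with a 60 mm stub showing. Next bar.

```bash
python3 - <<'E'
from h import *
env.grip(0.042); 
env.line_to(jig(-0.09,-0.0005,0.06),rate=0.12); env.line_to(jig(-0.10,0,0.16),rate=0.2); st('off')
env.grip(0.05)
snap('side','s5.png'); s=snap('top','t5.png'); B=bars(s); 
for b in B: print(b)
i=cv2.imread('pics/s5.png');cv2.imwrite('pics/s5b.png',cv2.resize(i[200:380,250:430],None,fx=3.3,fy=3.3,interpolation=cv2.INTER_CUBIC))
E
```

```text
off t17.4 tcp [0.5006 0.0071 0.1592] jig [-0.0996  0.0006] F [-1.1 -0.3 -0.8] w 0.0419
([0.5815802216529846, -0.3489230275154114], (0.5829243063926697, -0.3484064042568207), (0.1985306441783905, 0.020810745656490326), np.float32(0.38008118), np.int32(545), [465.8862385321101, 223.5284403669725])
([0.5573410987854004, -0.26363715529441833], (0.5585834383964539, -0.26314714550971985), (0.19918681681156158, 0.020851504057645798), np.float32(0.41692019), np.int32(549), [434.8287795992714, 232.01639344262296])
```

View pics/s5b.png

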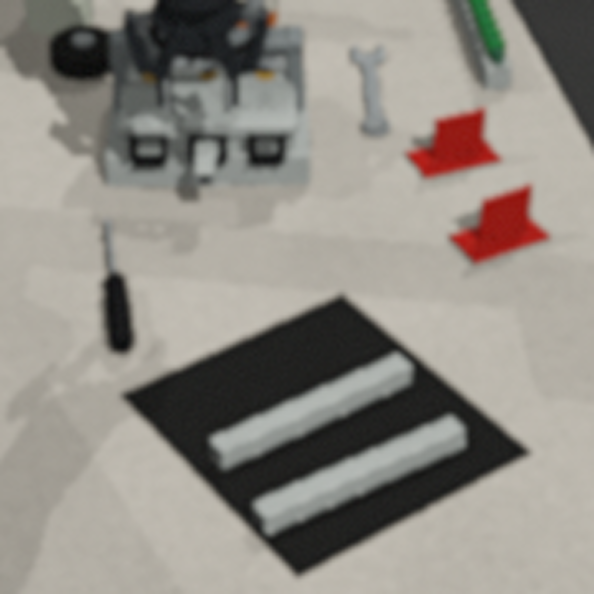

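The first bar stands at the middle bore (205,160), and the other two lie where they were on the mat. I'll take the next one to the bore at jig y = -0.06, confirming the lift before inserting.

```bash
cat >> h.py <<'E'
def held(): 
    w=env.current_width()
    if not 0.016<w<0.022: st('NOT HELD'); raise SystemExit
def pick(c,ang):
    env.reach([c[0],c[1],0.12],q(ang-np.pi)); 
    env.line_to([c[0],c[1],0.006],rate=0.09,f_stop=12); st('down')
    env.grip(0.0,70)
    env.line_to([c[0],c[1],0.10],rate=0.1); st('up'); held()
def pre(jy,z=0.044):
    env.reach(jig(-0.17,jy,0.10),QJ); held()
    env.line_to(jig(-0.15,jy,z),rate=0.1); st('low'); held()
def insert(jy,z=0.044):
    for x in [-0.12,-0.10,-0.08,-0.06,-0.045,-0.034]:
        h=env.line_to(jig(x,jy,z),rate=0.06,f_stop=12); st(h)
        if h: raise SystemExit
        held()
E
python3 - <<'E'
from h import *
B=bars(snap('top')); b=B[1]
pick(b[1],b[3]); 
snap('wrist','w6.png')
pre(-0.0605)
snap('side','s6.png'); t=snap('top','t6.png')
i=cv2.imread('pics/s6.png');a=cv2.resize(i[200:300,260:380],(400,333))
i=cv2.imread('pics/t6.png');b=cv2.resize(i[180:280,250:370],(400,333))
i=cv2.imread('pics/w6.png');c=cv2.resize(i,(400,300))
cv2.imwrite('pics/m6.png',np.vstack([np.hstack([a,b]),np.hstack([c[:267],np.zeros((267,400,3),np.uint8)])]))
E
```

```text
down t20.3 tcp [ 0.5592 -0.2635  0.0068] jig [-0.3569 -0.1016] F [1.5 0.2 1.1] w 0.0500
up t21.7 tcp [ 0.5579 -0.2627  0.099 ] jig [-0.3563 -0.1001] F [-0.4 -0.6 -1.5] w 0.0178
low t23.3 tcp [ 0.5531 -0.0531  0.0442] jig [-0.1503 -0.061 ] F [ 1.8 -0.7 -1.6] w 0.0184
```

View pics/m6.png

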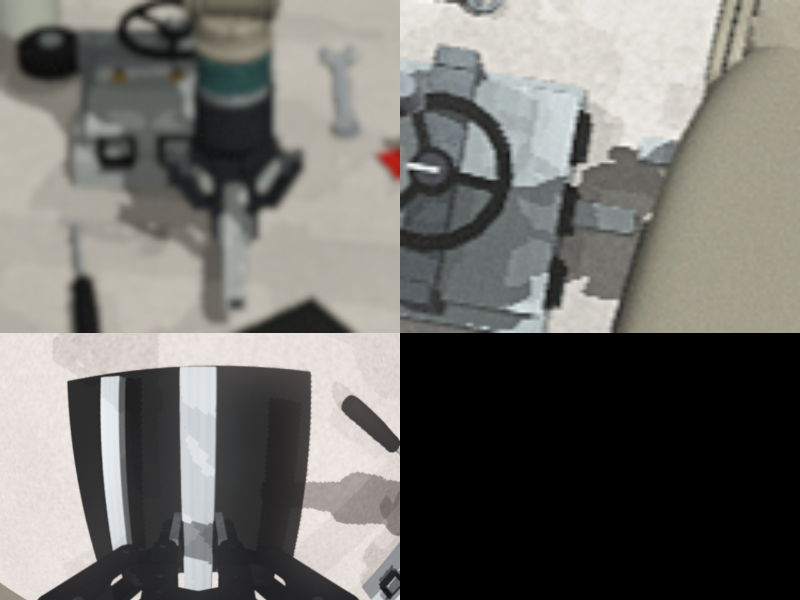

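The bar is held level and in line with the upper collar in the top view, at (580,137). Next: insert.

```bash
python3 - <<'E'
from h import *
insert(-0.0605); home(-0.0610)
E
```

```text
False t24.1 tcp [ 0.5576 -0.0228  0.044 ] jig [-0.1197 -0.0604] F [ 0.3  0.2 -2.6] w 0.0184
False t24.6 tcp [ 0.5609 -0.003   0.044 ] jig [-0.0996 -0.0605] F [-0.2  0.2 -1.8] w 0.0182
False t25.0 tcp [0.5644 0.0168 0.0441] jig [-0.0796 -0.0607] F [-0.6  0.3 -1.7] w 0.0187
False t25.5 tcp [0.5677 0.0366 0.0441] jig [-0.0595 -0.0606] F [ 1.3  0.5 -2. ] w 0.0186
False t25.9 tcp [0.5701 0.0514 0.0441] jig [-0.0445 -0.0607] F [ 0.1  1.  -1.6] w 0.0180
False t26.2 tcp [0.5719 0.0623 0.044 ] jig [-0.0334 -0.0606] F [ 1.2  1.  -2.7] w 0.0184
open t26.6 tcp [0.5716 0.0616 0.0441] jig [-0.0342 -0.0605] F [-0.3 -1.   0.5] w 0.0422
back t27.4 tcp [ 0.5605 -0.0093  0.0401] jig [-0.1059 -0.0611] F [-0.9  0.1 -0.2] w 0.0420
regrip t27.7 tcp [ 0.5605 -0.0087  0.0402] jig [-0.1053 -0.061 ] F [-0.7  1.6  1.1] w 0.0182
False t28.2 tcp [0.5637 0.0124 0.0436] jig [-0.084  -0.0607] F [ 1.8  1.3 -4.9] w 0.0185
False t28.7 tcp [0.5671 0.032  0.0439] jig [-0.0641 -0.0608] F [ 0.8  0.7 -4. ] w 0.0178
False t29.1 tcp [0.5699 0.0465 0.0442] jig [-0.0493 -0.0612] F [ 0.3 -0.6 -4.1] w 0.0180
False t29.4 tcp [0.5716 0.0558 0.0444] jig [-0.0399 -0.0614] F [-0.8 -1.6 -0.6] w 0.0181
False t29.6 tcp [0.5726 0.0612 0.0444] jig [-0.0343 -0.0615] F [-0.1 -3.8  1.1] w 0.0180
False t29.9 tcp [0.5737 0.0671 0.0445] jig [-0.0284 -0.0616] F [-0.5 -4.4  2.5] w 0.0182
False t30.1 tcp [0.5737 0.0675 0.0445] jig [-0.028  -0.0615] F [ -3.5 -17.4   6. ] w 0.0185
```

Same end stall at -0.028, so this bar is home. Third bar next.

```bash
python3 - <<'E'
from h import *
env.grip(0.042); 
env.line_to(jig(-0.09,-0.061,0.06),rate=0.12); env.line_to(jig(-0.10,-0.05,0.16),rate=0.2); st('off')
env.grip(0.05)
B=bars(snap('top','t7.png')); 
for b in B: print(b)
assert len(B)==1
b=B[0]
pick(b[1],b[3]); 
snap('wrist','w7.png')
pre(0.0595)
snap('side','s7.png'); t=snap('top','t7b.png')
i=cv2.imread('pics/s7.png');a=cv2.resize(i[200:300,260:380],(400,333))
i=cv2.imread('pics/t7b.png');b=cv2.resize(i[200:300,250:370],(400,333))
i=cv2.imread('pics/w7.png');c=cv2.resize(i,(400,300))
cv2.imwrite('pics/m7.png',np.vstack([np.hstack([a,b]),np.hstack([c[:267],np.zeros((267,400,3),np.uint8)])]))
E
```

```text
off t31.9 tcp [ 0.5501 -0.0012  0.1592] jig [-0.0996 -0.0495] F [-0.4 -0.1 -0.2] w 0.0421
([0.581752598285675, -0.3488544821739197], (0.5832045078277588, -0.3482944667339325), (0.19913411140441895, 0.020810745656490326), np.float32(0.38008118), np.int32(546), [465.85897435897436, 223.46703296703296])
down t34.9 tcp [ 0.5839 -0.3487  0.0069] jig [-0.4369 -0.1398] F [ 0.  -0.7  0.6] w 0.0499
up t36.4 tcp [ 0.5825 -0.3478  0.0989] jig [-0.4362 -0.1384] F [-0.4  0.2 -1.7] w 0.0183
low t38.4 tcp [ 0.4349 -0.0333  0.0442] jig [-0.1502  0.0589] F [ 0.2  0.4 -2.2] w 0.0181
```

View pics/m7.png

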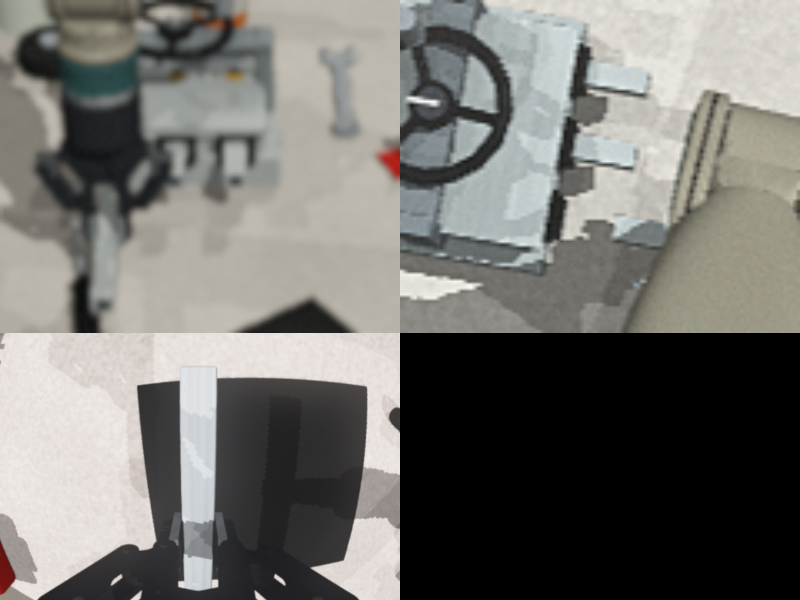

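Two equal stubs show at (620,78) and (605,152). The third bar lines up with the last collar at (555,215).

```bash
python3 - <<'E'
from h import *
insert(0.0595); home(0.0590)
env.grip(0.042); 
env.line_to(jig(-0.09,0.059,0.06),rate=0.12); env.line_to(jig(-0.12,0.05,0.25),rate=0.25); 
env.reach(jig(-0.25,-0.1,0.28),QJ);st('off')
i=snap('side','s8.png')['pixels'];a=cv2.resize(i[190:280,260:370],(400,327),interpolation=cv2.INTER_CUBIC)
s=snap('top','t8.png');i=s['pixels'];b=cv2.resize(i[180:290,220:330],(400,400),interpolation=cv2.INTER_CUBIC)[:327]
cv2.imwrite('pics/m8.png',np.hstack([a,b]))
i=cv2.imread('pics/t8.png');cv2.imwrite('pics/t8b.png',cv2.resize(i[185:290,220:330],None,fx=5,fy=5,interpolation=cv2.INTER_CUBIC))
E
```

```text
False t39.2 tcp [ 0.4392 -0.0031  0.044 ] jig [-0.1197  0.0596] F [ 1.2 -0.5 -3.9] w 0.0186
False t39.7 tcp [0.4425 0.0166 0.044 ] jig [-0.0997  0.0595] F [-0.2  0.2 -2.2] w 0.0181
False t40.2 tcp [0.4459 0.0364 0.044 ] jig [-0.0797  0.0594] F [ 0.3  0.1 -2.6] w 0.0181
False t40.6 tcp [0.4492 0.0561 0.044 ] jig [-0.0596  0.0594] F [ 0.7  0.6 -2.3] w 0.0183
False t41.0 tcp [0.4517 0.071  0.044 ] jig [-0.0446  0.0594] F [ 0.6 -0.  -1.7] w 0.0182
False t41.4 tcp [0.4535 0.0818 0.044 ] jig [-0.0336  0.0594] F [ 0.3 -0.1 -1.8] w 0.0184
open t41.7 tcp [0.4535 0.0813 0.0442] jig [-0.0341  0.0594] F [-0.2 -0.7  0.5] w 0.0418
back t42.5 tcp [0.4421 0.0104 0.0401] jig [-0.1059  0.0589] F [ 0.2 -0.2 -0.1] w 0.0422
regrip t42.8 tcp [0.4421 0.0108 0.0401] jig [-0.1055  0.059 ] F [0.5 1.3 1.4] w 0.0177
False t43.3 tcp [0.4453 0.0319 0.0437] jig [-0.0842  0.0593] F [ 0.8  1.8 -4.5] w 0.0182
False t43.8 tcp [0.4487 0.0516 0.0439] jig [-0.0642  0.0592] F [ 0.3  0.9 -4.3] w 0.0181
False t44.2 tcp [0.4516 0.0661 0.0442] jig [-0.0494  0.0587] F [ 0.1 -0.6 -2.8] w 0.0178
False t44.5 tcp [0.4532 0.0753 0.0443] jig [-0.0401  0.0586] F [-0.2 -2.9 -0.3] w 0.0182
False t44.8 tcp [0.4542 0.0809 0.0444] jig [-0.0344  0.0585] F [-0.4 -4.3  1.5] w 0.0179
False t45.0 tcp [0.4553 0.0864 0.0445] jig [-0.0288  0.0584] F [-0.8 -5.8  3.9] w 0.0184
False t45.3 tcp [0.4552 0.0865 0.0445] jig [-0.0287  0.0585] F [ -1.6 -20.6   7. ] w 0.0179
off t48.1 tcp [ 0.5739 -0.1567  0.2785] jig [-0.2491 -0.0985] F [-0.7 -0.3 -0.5] w 0.0419
```

View pics/t8b.png

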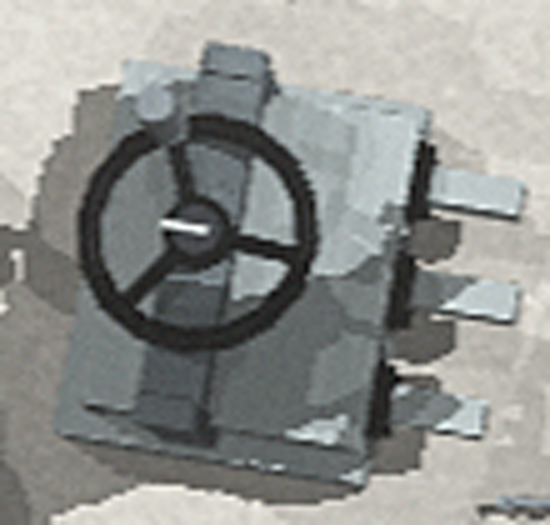

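View pics/m8.png

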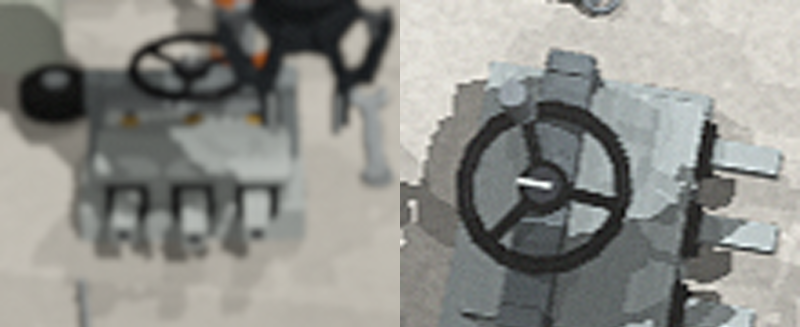

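The middle stub (tail at 517,300) seems longer than its neighbours, so I'll measure the tails.

```bash
python3 - <<'E'
from h import *
s=snap('top'); f=lambda x,y,z:ray(s,220+x/5,185+y/5,z)
for p in [(522,195),(517,300),(487,418)]: print(tojig(f(*p,.06)).round(4))
i=cv2.imread('pics/t8.png');cv2.imwrite('pics/t8c.png',cv2.resize(i[208:275,295:330],None,fx=9,fy=9,interpolation=cv2.INTER_CUBIC))
i=cv2.imread('pics/s8.png');cv2.imwrite('pics/s8c.png',cv2.resize(i[225:265,280:345],None,fx=11,fy=11,interpolation=cv2.INTER_CUBIC))
E
```

```text
[-0.0583 -0.0626]
[-0.0656 -0.006 ]
[-0.061   0.0588]
```

View pics/t8c.png

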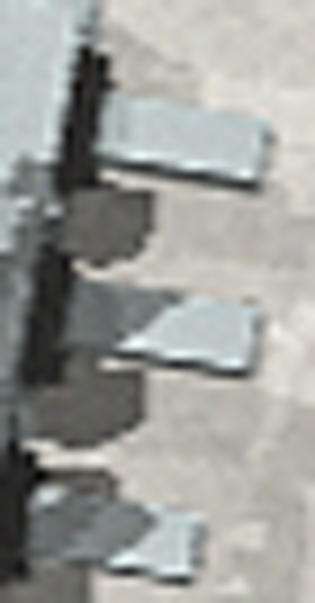

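View pics/s8c.png

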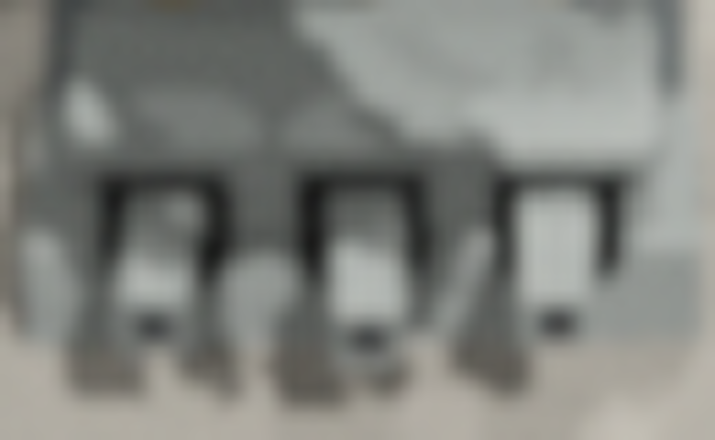

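The middle bar has moved about 6–7 mm out, probably from the knock. I'll regrip its tail and push it home again.

```bash
python3 - <<'E'
from h import *
env.grip(0.042)
env.reach(jig(-0.10,-0.002,0.16),QJ); st()
env.line_to(jig(-0.05,-0.002,0.10),rate=0.15)
h=env.line_to(jig(-0.05,-0.002,0.044),rate=0.08,f_stop=10); st(h)
env.grip(0,70); st('grip')
for x in [-0.045,-0.04,-0.035,-0.03]:
    h=env.line_to(jig(x,-0.001,0.044),rate=0.05,f_stop=15); st(h)
    if h or abs(tojig(env.current_tool_pos())[0]-x)>.004: break
env.grip(0.042); st()
env.line_to(jig(-0.05,-0.001,0.12),rate=0.12)
env.reach(jig(-0.25,-0.1,0.28),QJ);st('off')
i=snap('top','t9.png')['pixels'];a=cv2.resize(i[208:275,285:330],None,fx=9,fy=9,interpolation=cv2.INTER_CUBIC)
i=snap('side','s9.png')['pixels'];b=cv2.resize(i[225:265,280:345],None,fx=6,fy=6,interpolation=cv2.INTER_CUBIC)
c=np.zeros((603,800,3),np.uint8); c[:a.shape[0],:a.shape[1]]=a; c[:240,410:800]=b[:240]
cv2.imwrite('pics/m9.png',c[:600])
E
```

```text
t49.3 tcp [0.5048 0.0056 0.1612] jig [-0.1003 -0.0037] F [-0.1  0.5  0. ] w 0.0416
False t50.8 tcp [0.5118 0.0555 0.0443] jig [-0.05   -0.0025] F [-0.  -1.   0.5] w 0.0421
grip t51.2 tcp [0.5121 0.0556 0.0448] jig [-0.0499 -0.0027] F [-0.4 -0.6  1.5] w 0.0180
False t51.4 tcp [0.5121 0.0606 0.0446] jig [-0.0449 -0.0019] F [ 0.1 -1.9  4.3] w 0.0181
False t51.7 tcp [0.5123 0.0624 0.0446] jig [-0.0431 -0.0018] F [ -1.2 -11.7   6.2] w 0.0181
False t51.9 tcp [0.5122 0.0625 0.0445] jig [-0.043  -0.0017] F [ -3.4 -25.2   9.4] w 0.0185
 t52.3 tcp [0.5123 0.0711 0.0435] jig [-0.0345 -0.0003] F [ 0.8 -0.1 -0.6] w 0.0419
off t54.1 tcp [ 0.5743 -0.1566  0.2784] jig [-0.249  -0.0989] F [-1.1 -0.2 -0.6] w 0.0419
```

View pics/m9.png

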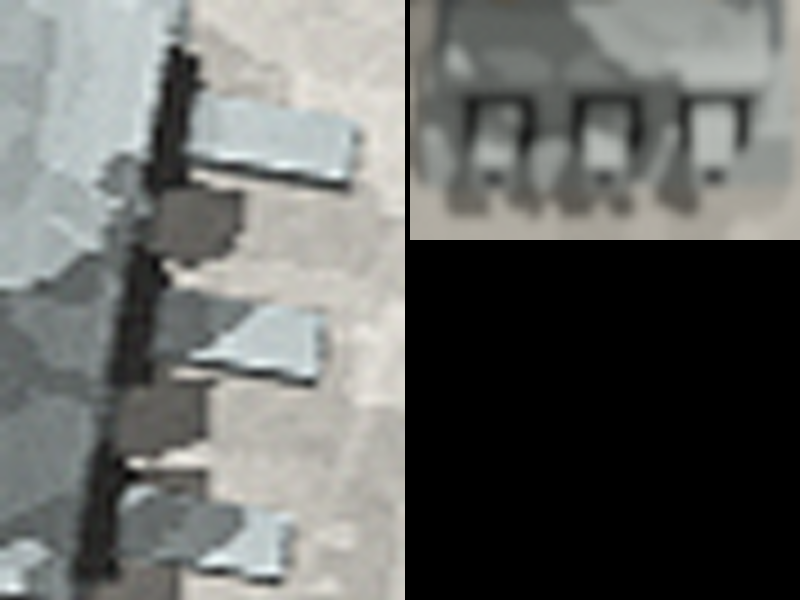

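All three tails line up: (352,145), (320,342), (288,545). All bars are home. Now locate the handle.

```bash
cat >> h.py <<'E'
AX=np.array([0.533,0.1988])
E
python3 - <<'E'
from h import *
s=snap('top','t10.png'); cv2.imwrite('pics/t10b.png',cv2.resize(s['pixels'][195:265,225:295],None,fx=8,fy=8,interpolation=cv2.INTER_CUBIC))
f=lambda x,y,z:ray(s,220+x/5,185+y/5,z)[:2]
p=f(155,103,.188); d=p-AX; print(p,d,np.linalg.norm(d),np.degrees(np.arctan2(d[1],d[0])))
E
```

```text
[0.58832356 0.21484473] [0.05532356 0.01604473] 0.05760320805897722 16.17301432355965
```

View pics/t10b.png

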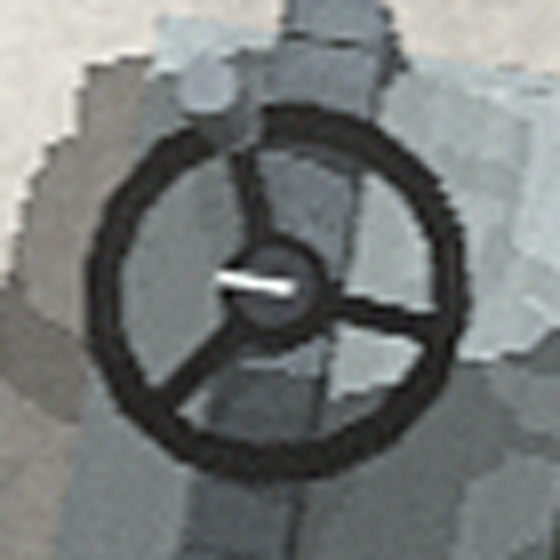

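The handle cap is at crop (208,80), which puts it 57.6 mm from the axis (56 expected) at +16°. I'll grip it.

```bash
cat >> h.py <<'E'
def hp(deg,z=0.155,r=0.056): a=np.radians(deg); return [AX[0]+r*np.cos(a),AX[1]+r*np.sin(a),z]
E
python3 - <<'E'
from h import *
s=snap('top')
c=ray(s,225+278.5/8,195+292.5/8,.137); print('axis est',c)
env.grip(0.055,40)
p=hp(16.2,0.24)
env.reach(p,QJ); st()
s=snap('wrist','w11.png')
h=env.line_to(hp(16.2,0.153),rate=0.08,f_stop=8); st(h)
snap('wrist','w11b.png');snap('side','s11.png')
i=cv2.imread('pics/s11.png');cv2.imwrite('pics/s11b.png',cv2.resize(i[170:260,260:370],None,fx=6,fy=6,interpolation=cv2.INTER_CUBIC))
E
```

```text
axis est [0.53346934 0.19873704 0.137     ]
 t56.0 tcp [0.5872 0.2135 0.2402] jig [ 0.1182 -0.0509] F [ 0.6 -0.5 -0.7] w 0.0545
False t57.3 tcp [0.5874 0.2146 0.1538] jig [ 0.1194 -0.0509] F [ 0.2 -0.1 -0.2] w 0.0549
```

View pics/w11b.png

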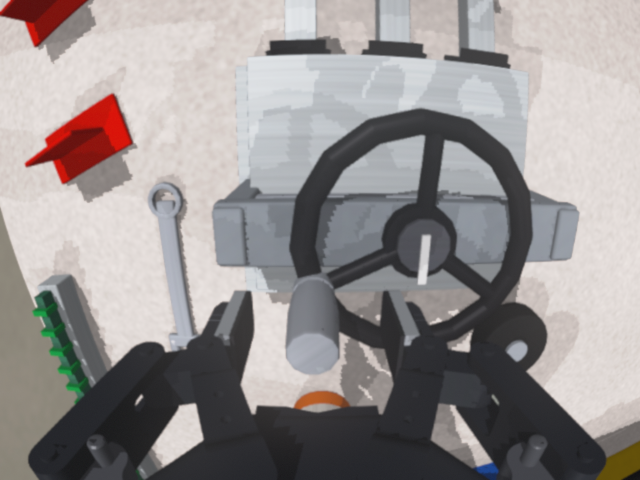

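View pics/s11b.png

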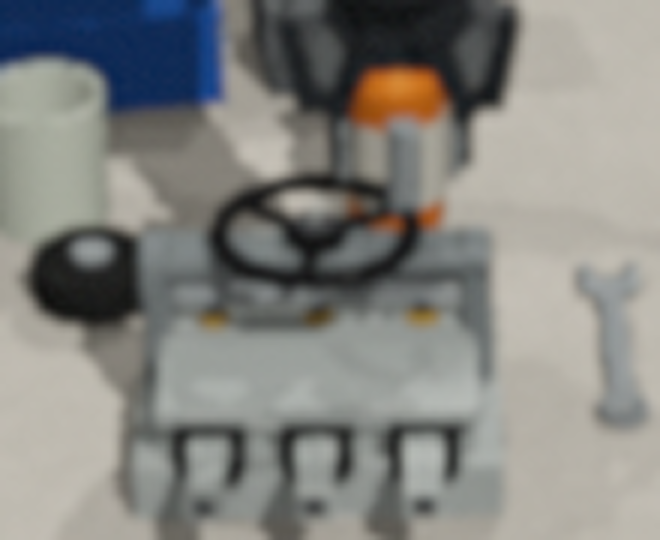

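```bash
cat >> h.py <<'E'
def wpix(s,pt):
    M=np.array(s['mount']); c=np.linalg.inv(M)@np.append(pt,1); c=c[:3]
    rr=np.hypot(c[0],c[1]); th=np.arctan2(rr,c[2]); return s['cx']+s['fx']*th*c[0]/rr, s['cy']+s['fy']*th*c[1]/rr
E
python3 - <<'E'
from h import *
s=snap('wrist'); z=env.current_tool_pos()[2]
for dx in (-.005,0,.005): print(dx,wpix(s,[dx,0,-(.188-z)]), wpix(s,[dx,0,-(.142-z)]))
E
```

```text
-0.005 (np.float64(317.04601446821215), np.float64(357.6505372564502)) (np.float64(316.97365125384346), np.float64(298.84807507294965))
0 (np.float64(317.0501890155582), np.float64(346.52360771646084)) (np.float64(316.97511636122545), np.float64(289.3590095368309))
0.005 (np.float64(317.0543011082512), np.float64(334.9058029503633)) (np.float64(316.97649452427777), np.float64(279.6231719513835))
```

The handle is centred within 2–3 mm. I'll grip it and start turning clockwise, watching the forces.

```bash
cat >> h.py <<'E'
def turn(a0,a1,step=15,r=0.056,rate=0.07,z=0.153,fmax=45):
    n=int(np.ceil(abs(a1-a0)/step)); L=[]
    for a in np.linspace(a0,a1,n+1)[1:]:
        env.line_to(hp(a,z,r),rate=rate)
        F=np.array(env.current_wrist_force()); p=np.array(env.current_tool_pos())[:2]-AX
        e=p/np.linalg.norm(p); t=np.array([e[1],-e[0]])
        L.append((a,np.degrees(np.arctan2(p[1],p[0])),np.linalg.norm(p)*1e3,F[:2]@e,F[:2]@t,F[2],env.current_width()*1e3))
        print('a%.0f act%.1f r%.1f Fr%.1f Ft%.1f Fz%.1f w%.1f'%L[-1])
        if np.linalg.norm(F)>fmax: print('FMAX'); break
        if not 18<L[-1][-1]<24: print('WIDTH'); break
    return L
E
python3 - <<'E'
from h import *
env.grip(0.0,40); st('grip')
turn(16.2,-75)
E
```

```text
grip t57.8 tcp [0.5877 0.2146 0.1536] jig [ 0.1194 -0.0512] F [ 2.  -0.1  1.3] w 0.0202
a3 act2.6 r57.5 Fr4.9 Ft0.3 Fz1.4 w19.8
a-10 act-10.2 r58.0 Fr6.3 Ft0.6 Fz0.7 w19.7
a-23 act-23.4 r58.4 Fr7.1 Ft-0.6 Fz0.9 w20.0
a-36 act-36.5 r58.7 Fr7.8 Ft0.6 Fz1.5 w20.0
a-49 act-49.7 r58.8 Fr7.7 Ft1.4 Fz2.9 w19.8
a-62 act-62.9 r58.8 Fr8.5 Ft1.3 Fz4.4 w19.9
a-75 act-76.3 r58.7 Fr8.2 Ft0.4 Fz6.6 w20.0
```

The force profile fits a circle centre about 3 mm off in -y, because of where the handle sits in the pads. I'll shift it and go on.

```bash
cat >> h.py <<'E'
AX=AX-np.array([0.164,0.986])*0.003
E
python3 - <<'E'
from h import *
p=np.array(env.current_tool_pos())[:2]-AX; print(np.linalg.norm(p),np.degrees(np.arctan2(p[1],p[0])))
turn(-76,-180)
E
```

```text
0.055949359660867636 -75.05937381305074
a-91 act-91.3 r55.7 Fr-0.1 Ft-1.3 Fz4.2 w20.1
a-106 act-104.8 r55.2 Fr-2.9 Ft-4.2 Fz1.3 w20.2
a-121 act-119.6 r54.7 Fr-2.9 Ft-4.0 Fz0.2 w19.8
a-135 act-134.2 r54.3 Fr-5.2 Ft-4.5 Fz0.5 w20.2
a-150 act-148.9 r54.0 Fr-5.5 Ft-4.7 Fz0.5 w20.1
a-165 act-163.7 r53.9 Fr-6.8 Ft-3.7 Fz-0.6 w19.9
a-180 act-178.4 r54.0 Fr-6.8 Ft-4.2 Fz1.1 w19.9
```

```bash
cat >> h.py <<'E'
AX=AX+np.array([0.0025,0.])
E
python3 - <<'E'
from h import *
p=np.array(env.current_tool_pos())[:2]-AX; print(AX,np.linalg.norm(p),np.degrees(np.arctan2(p[1],p[0])))
turn(-179,-345)
E
```

```text
[0.535008 0.195842] 0.05648478746666955 -178.49794363072638
a-193 act169.1 r56.4 Fr0.2 Ft-4.4 Fz7.5 w20.1
a-207 act155.5 r56.6 Fr-0.6 Ft-4.7 Fz7.7 w19.9
a-220 act142.0 r56.7 Fr0.5 Ft-3.8 Fz8.7 w20.0
a-234 act128.5 r56.7 Fr0.8 Ft-4.0 Fz9.9 w20.0
a-248 act114.9 r56.8 Fr1.6 Ft-4.3 Fz9.8 w20.1
a-262 act101.1 r56.7 Fr1.8 Ft-4.1 Fz9.7 w20.1
a-276 act87.3 r56.7 Fr3.6 Ft-4.6 Fz8.6 w20.1
a-290 act73.4 r56.6 Fr3.4 Ft-4.4 Fz7.9 w20.0
a-304 act59.4 r56.5 Fr3.5 Ft-4.1 Fz6.7 w19.8
a-317 act45.4 r56.3 Fr3.3 Ft-5.3 Fz6.0 w20.2
a-331 act31.3 r56.2 Fr2.7 Ft-5.3 Fz5.9 w20.2
a-345 act17.2 r56.0 Fr2.0 Ft-5.2 Fz4.4 w20.0
```

```bash
python3 - <<'E'
from h import *
st()
s=snap('top','t12.png'); cv2.imwrite('pics/t12b.png',cv2.resize(s['pixels'][190:290,220:330],None,fx=5,fy=5,interpolation=cv2.INTER_CUBIC))
snap('wrist','w12.png')
E
```

```text
t66.8 tcp [0.5885 0.2124 0.1534] jig [ 0.1174 -0.0524] F [0.4 5.5 4.4] w 0.0200
```

View pics/w12.png

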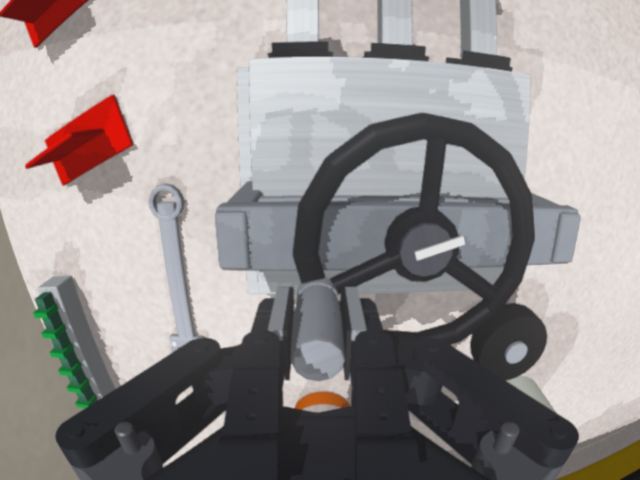

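View pics/t12b.png

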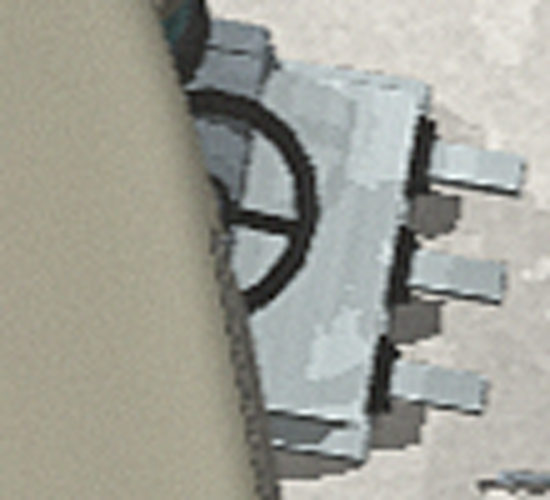

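In the wrist view the pointer has gone from down (jig +x) to right and slightly up (from 415,257 to 465,239), roughly 255° clockwise. I'll measure it exactly on an enlarged crop.

```bash
cat >> h.py <<'E'
def wray(s,u,v,z,pos,quat):
    M=np.array(s['mount']); dx=np.array([u-s['cx'],v-s['cy']]); r=np.linalg.norm(dx); th=r/s['fx']
    d=np.append(np.sin(th)*dx/r,np.cos(th)); T=Rn.from_quat(quat)
    C=T.apply(M[:3,3])+pos; D=T.apply(M[:3,:3]@d); return C+D*(z-C[2])/D[2]
def wsnap(fn):
    pos=np.array(env.current_tool_pos());qq=np.array(env.current_ee_rot()); s=snap('wrist',fn); return s,pos,qq
def pang(s,pos,qq,tip,hub,z=0.143):
    a=wray(s,*tip,z,pos,qq)[:2];b=wray(s,*hub,z,pos,qq)[:2]; d=a-b
    print('hub',b,'len',np.linalg.norm(d)); 
    return np.degrees((JA-np.arctan2(d[1],d[0]))%(2*np.pi))
E
python3 - <<'E'
from h import *
s,p,qq=wsnap('w13.png')
cv2.imwrite('pics/w13b.png',cv2.resize(s['pixels'][200:300,375:475],None,fx=6,fy=6,interpolation=cv2.INTER_CUBIC))
m=s['pixels'][200:300,375:475].min(2)>200
n,l,stt,ce=cv2.connectedComponentsWithStats(m.astype(np.uint8))
for k in range(1,n):
    if stt[k,4]>20: print(stt[k],ce[k])
E
```

```text
[ 41  37  49  22 373] [64.77479893 47.83646113]
```

View pics/w13b.png

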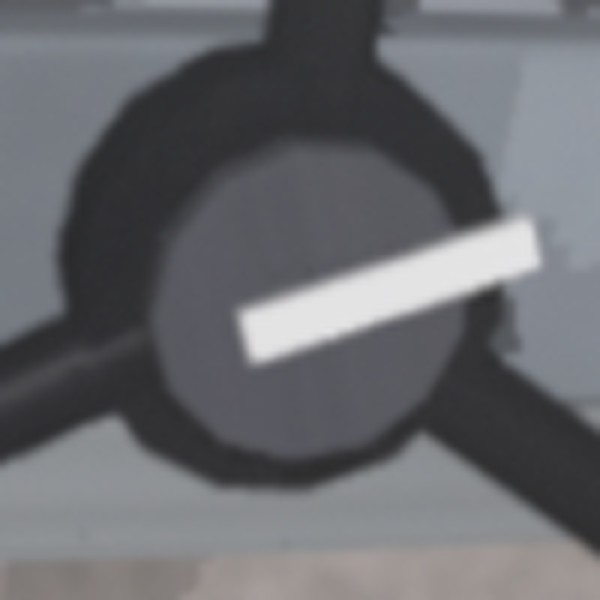

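```bash
python3 - <<'E'
from h import *
s,p,qq=wsnap('w14.png')
print(pang(s,p,qq,(464.2,240.3),(415.8,256.3)))
# reference: start picture w11b, pointer tip (422,283), tail(427.5,235)
d=p-AX[0] if 0 else p[:2]-AX; print('handle',np.degrees(np.arctan2(d[1],d[0])))
i=cv2.imread('pics/w11b.png');cv2.imwrite('pics/w11c.png',cv2.resize(i[200:300,375:475],None,fx=6,fy=6,interpolation=cv2.INTER_CUBIC))
P0=np.array([.5874,.2146,.1538]); print(pang(s,P0,QJ,(422,283),(427.5,235)))
E
```

```text
hub [0.54145822 0.20328247] len 0.02425414488953318
251.67820774469155
handle 17.24869217368074
hub [0.53399356 0.19628992] len 0.023785060911213705
0.4678495418685844
```

View pics/w11c.png

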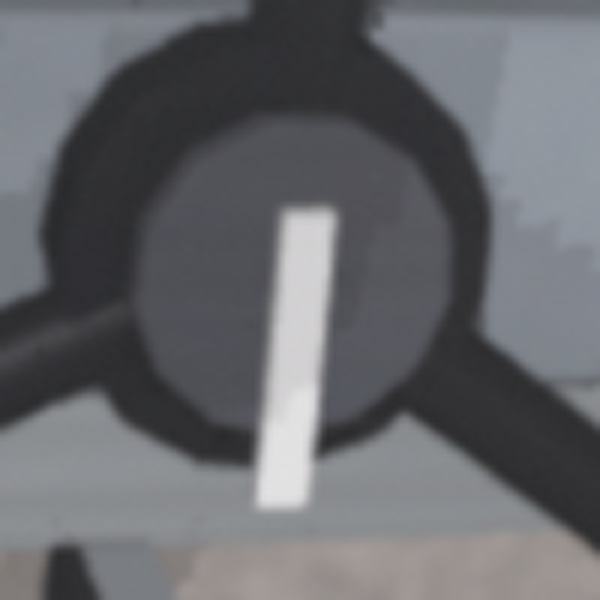

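The screw reads 251.7° with the handle at 17°, and the starting reference read 0.5°. That leaves 468°, so I'll wind the handle on to -451°.

```bash
python3 - <<'E'
from h import *
L=turn(17,-451,rate=0.09); st()
E
```

```text
a2 act4.1 r56.0 Fr1.9 Ft-5.2 Fz4.5 w20.0
a-12 act-11.0 r55.9 Fr2.0 Ft-4.1 Fz4.0 w20.2
a-27 act-26.2 r55.8 Fr0.8 Ft-4.0 Fz4.0 w20.1
a-42 act-41.3 r55.8 Fr-0.4 Ft-3.8 Fz4.6 w20.1
a-56 act-56.1 r55.9 Fr-1.4 Ft-3.5 Fz4.7 w19.9
a-71 act-70.6 r55.9 Fr-1.4 Ft-3.1 Fz5.2 w20.3
a-85 act-85.0 r55.9 Fr-2.7 Ft-4.5 Fz4.6 w19.9
a-100 act-99.4 r56.0 Fr-3.2 Ft-2.9 Fz4.2 w20.2
a-115 act-113.7 r56.0 Fr-2.7 Ft-3.4 Fz4.2 w19.7
a-129 act-128.0 r56.1 Fr-3.6 Ft-4.2 Fz2.9 w19.9
a-144 act-142.5 r56.1 Fr-2.0 Ft-4.9 Fz4.9 w19.9
a-158 act-157.0 r56.2 Fr-3.1 Ft-3.5 Fz6.4 w19.9
a-173 act-171.3 r56.3 Fr-1.5 Ft-5.0 Fz7.3 w20.0
a-188 act174.4 r56.5 Fr-2.2 Ft-4.3 Fz7.9 w19.8
a-202 act160.1 r56.6 Fr-0.6 Ft-4.3 Fz10.6 w19.9
a-217 act145.8 r56.7 Fr-0.4 Ft-3.2 Fz10.7 w19.7
a-232 act131.4 r56.8 Fr2.1 Ft-2.7 Fz10.9 w19.8
a-246 act117.0 r56.8 Fr2.8 Ft-3.2 Fz10.6 w19.9
a-261 act102.4 r56.7 Fr3.3 Ft-3.5 Fz11.4 w19.8
a-276 act87.6 r56.6 Fr4.8 Ft-3.9 Fz10.6 w19.7
a-290 act72.7 r56.6 Fr5.0 Ft-3.9 Fz9.6 w20.0
a-305 act57.8 r56.4 Fr5.2 Ft-3.8 Fz8.4 w19.9
a-319 act42.8 r56.3 Fr4.2 Ft-4.6 Fz7.1 w20.4
a-334 act27.8 r56.1 Fr3.9 Ft-4.1 Fz6.8 w20.1
a-349 act12.7 r56.0 Fr3.9 Ft-4.2 Fz5.1 w19.8
a-363 act-2.3 r55.9 Fr3.1 Ft-4.1 Fz7.0 w20.2
a-378 act-17.3 r55.9 Fr2.0 Ft-4.6 Fz6.0 w19.5
a-392 act-32.3 r55.8 Fr1.7 Ft-4.1 Fz5.7 w20.0
a-407 act-47.2 r55.8 Fr0.2 Ft-3.4 Fz5.6 w20.0
a-422 act-62.0 r55.8 Fr0.8 Ft-4.1 Fz5.1 w20.1
a-436 act-76.6 r55.9 Fr-0.9 Ft-2.9 Fz6.9 w20.1
a-451 act-91.0 r55.9 Fr-1.8 Ft-2.9 Fz5.9 w19.7
 t76.8 tcp [0.534  0.1399 0.1531] jig [ 0.037  -0.0105] F [3.  1.8 5.9] w 0.0197
```

Release, lift and check the pointer.

```bash
python3 - <<'E'
from h import *
env.grip(0.055); st()
p=env.current_tool_pos()
env.line_to([p[0],p[1],0.25],rate=0.12)
env.reach(jig(-0.25,-0.1,0.28),QJ); env.wait(0.5); st('off')
s=snap('top','t15.png');cv2.imwrite('pics/t15b.png',cv2.resize(s['pixels'][185:290,220:330],None,fx=5,fy=5,interpolation=cv2.INTER_CUBIC))
snap('side','s15.png')
E
```

```text
t77.3 tcp [0.5329 0.1396 0.152 ] jig [ 0.0364 -0.0094] F [ 0.3  0.6 -0. ] w 0.0553
off t79.9 tcp [ 0.5753 -0.1575  0.2801] jig [-0.2497 -0.1   ] F [ 0.5 -0.9  1.1] w 0.0549
```

View pics/t15b.png

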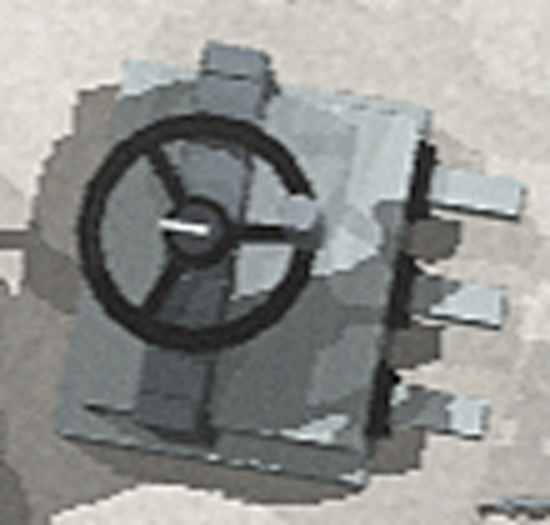

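View pics/s15.png

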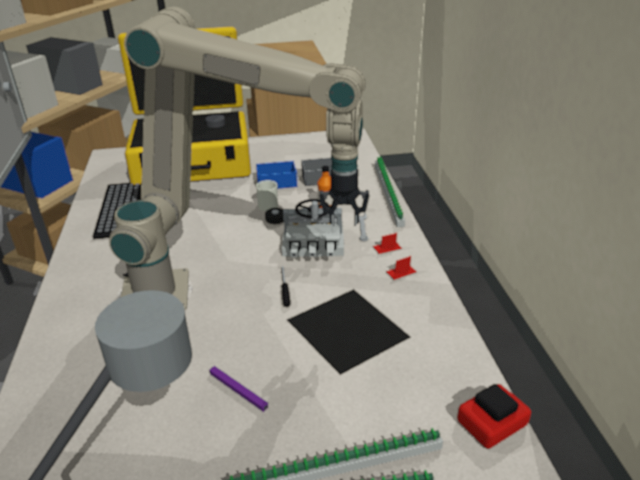

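View pics/t15.png

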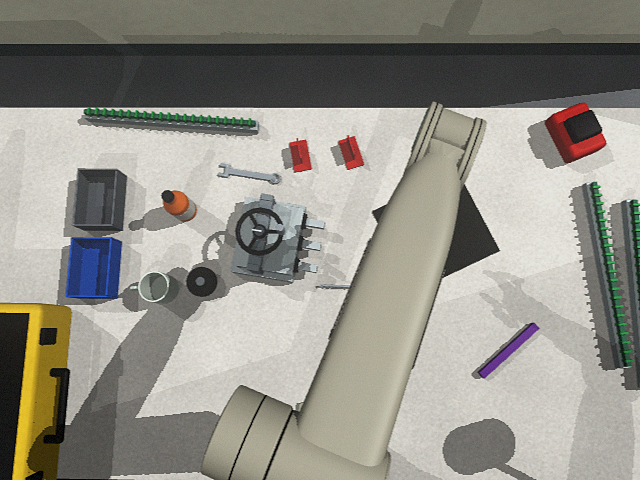

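The pointer again lies along jig +x, (210,230) to (160,226), as at the start. The three tails at (522,195), (503,305) and (487,418) are in line, and the bystanders sit at their original pixels. I'm handing in.

```bash
python3 - <<'E'
from h import *
st(); env.close_job()
E
```

```text
t80.0 tcp [ 0.5753 -0.1577  0.28  ] jig [-0.2499 -0.1   ] F [-1.1 -0.2  0.7] w 0.0550
the job is handed in; nothing more can be done
```

All three aluminium bars are home in the jig, the clamp screw has turned two full turns, and the job was handed in at 80 s. No verdict came back.

- **Bars:** I carried each one by its middle and regripped near the tail to push it against the bore end. The middle bar was later seen about 6–7 mm out, so I pushed it back before touching the wheel. In the last top picture the three tails line up as they did in the earlier one that showed all three home. No bars are left on the mat, and the purple bar was not touched.
- **Wheel:** The slack ran out with the handle at about -91°. The screw pointer then read 251.7°, so I wound a further 468°. After letting go, the pointer was back along the jig's +x axis, as at the start. Adding up the handle angle gives about 720°, or 12.57 rad.
- **Disagreements:**
  - The wheel had turned about 35° by itself, within its slack, early in the run.
  - My first estimate of the handle's circle was off by about 3 mm. I corrected it from the radial force, which reached about 8 N.
  - While turning the screw I measured about 4–5 N at the handle, not the 8 N stated.
- **Last look:** The bystanders I could see were where they started. The arm hid part of the screwdriver from the top camera, but the side view showed it in place. The gripper is clear of everything.

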